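# Power up the flash and fire a test from its radio trigger

### The arm

A 7-joint arm with a two-finger parallel gripper is mounted at the origin on the work surface. World frame = base frame: x ahead of the robot, y to its left, z up, the work surface at z = 0. Lengths are in mm, angles in rad, forces in N, time in s.
With the tool pointing down it reaches from about 350 to 900 mm from the base axis. Payload 7.2 kg.
Tool frame: the origin (TCP) lies on the centre line of the jaws, within the pads' length; the fingertips stand 17 mm ahead of it and the grasp point (between the pads) lies 2 mm behind it (robot.tip_extent is the distance from the TCP to the fingertips, in mm); z points along the fingers, y is the direction in which the jaws open and shut (so a half turn about z gives the same grasp; the last joint's range is limited). The gripper opens to 85 mm and grips with 20 to 120 N. Pads are 22 mm wide; open, the fingers measure 114 mm over their backs; the gripper's body (76 mm by 85 mm) begins 54 mm behind the grasp point. The pads swing forward as they close: fully open they stand 13 mm farther back than shut.
Start: joints at [-1.235, 0.411, -0.013, 1.596, 0.006, 1.134, -0.082], TCP at [245.581, 574.733, 248.297] pointing down, gripper open.
Joint ranges: [-2.95, 2.95], [-0.29, 1.99], [-1.47, 1.44], [0.14, 2.54], [-1.03, 4.17], [0.13, 1.85], [-2.86, 2.86]. Speed limits (rad/s): [2.39, 2.39, 3.01, 3.01, 3.14, 3.14, 3.14].

### API

Orientations are given as [roll, pitch, yaw] about the fixed x, y, z axes, in that order (R = Rz(yaw) Ry(pitch) Rx(roll)).
In Python, from rig import robot, optics, job gives the robot as it stands.
- The arm moves only by the shell command python3 -m pendant 'ROWS' [OPENING]. ROWS is JSON, a list of rows, each an object with "travel": the shift along the tool's x, y, z in mm, a list of three; "spin": the turn about the tool's z in degrees. In form: [{"travel": [dx, dy, dz], "spin": spin}, ...]. A call has 1 to 20 rows; each row is the pose to reach, as a shift and turn from the pose commanded when the call began, along the tool's axes at that moment; what a row does not reach only later rows make up. A row lasts 1/10 s, in which the tool goes at most 50 mm and 8.59 degrees, less where a joint would pass 70% of its speed; a pose out of reach is approached as far as the arm can. A call with a gripper value outside its range is refused whole. OPENING is the closure, from -1 (fully open) to 1 (shut), set as the call begins (- or left out, the last holds). The fingers move at their own pace and stop on an object; the grip force is fixed at half the most. Time passes only in rows, so rows that repeat a pose let the fingers close. It gives the time, the measured TCP pose, the force and the opening at its end, in the units of the state.
- robot.read_state(): the state, without advancing time (a new reading comes with each control period).
- optics.camera(name): name is "scene" or "top"; returns (picture, depth): 400x640x3 uint8, blue, green, red; 400x640 float32, mm along the optical axis (not along the pixel's ray), 0 where there is no reading.
- optics.camera_model(name): a dict with "camera_matrix" (3x3 intrinsics, pixels), "k1" (the pictures are not rectified: a ray, as slopes to the right and down, at radius r is drawn at 1 + k1 r^2 times it, then the intrinsics apply), "R" (3x3) and "t" (3): a world point X has camera coordinates R X + t. Camera axes: x right, y down, z forward; pixel columns grow to the right and rows downward; lengths in mm; the calibration is good to about 2 mm. A picture is of the moment at which its call begins. camera_model takes no time and is no camera call.
- job.finish_job(): hands the job in, once; it reports no verdict.
The state is a dict: "time_s": time; "qpos": joint angles; "dq": joint speeds; "joint_efforts": joint torques, N m; "ee_pos": TCP position; "tool_rot": TCP orientation; "wrist_force": force on the tool from outside, world axes, zero at the start; "wrist_torque": the same for the moment, N m; "grip_width": finger opening in mm.
Only numpy, scipy, OpenCV 4.12 (cv2) and the standard library are available. Lean on these libraries where they do the work, as an engineer would, in place of code of your own. Each camera call takes 0.05 s, during which the arm holds its last target. There are 200 camera calls.

### The job

Get the off-camera flash ready and test-fire it with light fingertip presses, picking nothing up: press the flash's round power button until it stays down, then the radio trigger's round power button until it stays down, and only then press the trigger's long test bar fully and let it spring back. Leave the flash's square mode key alone, and do not push the flash, the trigger or the other gear about.

Things in the scene. Friction and masses are not known exactly. Their poses are not given: they have to be found in the camera images.
- flash: Pocket flash: loose black slab 168 (x) x 75 (y) x 46 mm thick, 0.5 to 1.1 kg, on its back, panel up, yaw within 45 deg. Origin: centre of underside, on the desk; +x to the clear ribbed window end, z up. On the panel (z 46 mm) from the window back: flat display (x +22 mm), round dial 27 mm across, 5 high (x -21, y +17), square mode key (x -18, y -20), alone at the back end the round power button (x -66, y 0).
- flash_power_top (a point): Centre of the top face of the flash's power button: round, 14 mm across, light grey, on a flat dark disc 21 mm across. It stands 7 mm above the panel when off (top 53 mm above the desk) and 3 mm above it when on. z up.
- flash_power (a joint): How far the flash's power button is pushed down, 0 (off) to 0.004 m (fully down, on). A latching button without a spring: it moves under a push of about 2 to 3 N and stays where it is left. Past 4 mm it meets a soft cushion, about 8 N for each further mm. Pressing the flash or trigger with over 25 N is too hard.
- flash_mode_top (a point): Centre of the top face of the flash's square mode key, 11 x 11 mm, light grey, 7 mm above the panel. Not to be pressed.
- flash_mode (a joint): How far the mode key is pushed down, 0 to 0.004 m. Springy; to be left at 0.
- trigger: Radio trigger: loose black box 96 (x) x 54 (y) x 32 mm thick, 0.14 to 0.28 kg, buttons up, yaw within 45 deg. Origin: centre of underside, on the desk; +x to the end with a stub aerial (36 mm long, 9 to 13 thick). Top (z 32 mm): test bar near the aerial (x +30), flat display, round power button at the other end (x -32). Flash and trigger lie one on the left, one on the right, either way round.
- trigger_power_top (a point): Centre of the top face of the trigger's power button: round, 14 mm across, light grey, on a flat dark disc; 7 mm above the trigger's top when off (39 mm above the desk), 3 mm above it when on. z up.
- trigger_power (a joint): How far the trigger's power button is pushed down, 0 (off) to 0.004 m (fully down, on). Latching like the flash's: moves under about 2 to 3 N, stays where it is left, same cushion.
- trigger_test_top (a point): Centre of the top face of the trigger's test bar: a light grey key 26 mm long across the trigger (y) and 12 mm wide (x), standing 7 mm above the trigger's top (39 mm above the desk). z up.
- trigger_test (a joint): How far the test bar is pushed down, 0 to 0.004 m. Springy: starts to move at about 1 N, fully down at about 3.5 N, and comes back up by itself. Same cushion past 4 mm.
- nd_filter: Bystander: tinted glass ND filter in a metal ring, 82 mm across, 7 mm thick, lying flat between the flash and the trigger. Origin at the centre of its underside.
- spike: Bystander: stainless tripod spike standing point up, 57 mm high on a foot 28 mm across, between the flash and the trigger. Origin under its centre.
- lens_tube: Bystander: matte white plastic lens tube standing on end, about 74 mm across, 88 mm high. Origin under its centre.
- cap_tray: Bystander: wooden tray 92 x 215 mm, 26 mm high, with black body caps in three bays (highest 32 mm), beyond the flash and trigger. Origin under its centre.
- battery: Bystander: camera battery 40 x 57 x 21 mm lying flat, on the near right. Origin under its centre.
- rear_cap: Bystander: round rear lens cap, open side up, 64 mm across, 20 mm high, on the near left. Origin under its centre.
- cabinet_drawer0 (a joint): How far the drawer of the 260 x 180 x 90 mm wooden cabinet at the right side of the desk stands open towards the robot side, m. It starts about half open and is to be left as it is.
Mind the look-alikes: they are no part of the job. What is shaped like the flash but orange is not meant. What is shaped like the trigger but orange is not meant.

How it is judged:
By the outcome, as a careful person would: the job done as asked, in the order asked, and still so for the second after the job is handed in, with the robot touching nothing.
It also fails if it takes over 48 s, if anything falls off the work surface, if the arm or the gripper's body presses on something with over 40 N, if the wrist force passes 120 N, or if a joint passes its speed limit or range.

## Working session

There is one attempt and no reset: what is moved stays moved. The work goes in short steps, Python scripts to look and compute and a shell command to move; the robot and the scene stay as the last step left them, time stands still between calls to the robot, and variables do not carry over. Pictures are saved under pics/ and viewed, about 8 in all and at most 12, crops included, and the job is handed in when it is done.

```bash
mkdir -p pics
cat > h.py <<'E'
import numpy as np, cv2
from rig import robot, optics, job
def ray(name,px):
    m=optics.camera_model(name); K=np.array(m['camera_matrix']);R=np.array(m['R']);t=np.array(m['t'])
    d=np.linalg.solve(K,[px[0],px[1],1.])[:2]; u=d.copy()
    for _ in range(30): u=d/(1+m['k1']*(u@u))
    return -R.T@t, R.T@np.array([u[0],u[1],1.])
def onz(name,px,z):
    c,d=ray(name,px); return c+d*(z-c[2])/d[2]
E
python3 - <<'E'
from h import *
s=robot.read_state();print({k:np.round(s[k],3) for k in ('time_s','ee_pos','tool_rot','wrist_force','grip_width')},robot.tip_extent)
for n in('scene','top'):
    p,d=optics.camera(n);cv2.imwrite(f'pics/{n}0.png',p);np.save(f'{n}0.npy',d)
    m=optics.camera_model(n);print(n,m)
E
```

```text
{'time_s': np.float64(0.0), 'ee_pos': array([245.407, 574.28 , 247.451]), 'tool_rot': array([-3.14 ,  0.   ,  2.738]), 'wrist_force': array([-0.426, -0.064, -0.706]), 'grip_width': np.float64(85.347)} 17.0
scene {'camera_matrix': array([[467.2828253 ,   0.        , 322.4452425 ],
       [  0.        , 467.2828253 , 198.77929865],
       [  0.        ,   0.        ,   1.        ]]), 'k1': -0.003577002725624138, 'R': array([[-5.77471667e-01,  8.16410722e-01,  7.96013311e-05],
       [ 6.13530344e-01,  4.34032642e-01, -6.59694007e-01],
       [-5.38615810e-01, -3.80905760e-01, -7.51534304e-01]]), 't': array([ 330.85690827, -267.65885828, 1664.79541897])}
top {'camera_matrix': array([[386.80654784,   0.        , 316.13634034],
       [  0.        , 386.80654784, 202.71569472],
       [  0.        ,   0.        ,   1.        ]]), 'k1': -0.02714488646046911, 'R': array([[ 0.01459269, -0.99988857,  0.00314676],
       [-0.99337923, -0.0148562 , -0.11391665],
       [ 0.1139507 , -0.00146357, -0.99348533]]), 't': array([ -45.51928297,  553.38227786, 1164.7972708 ])}
```

View pics/top0.png

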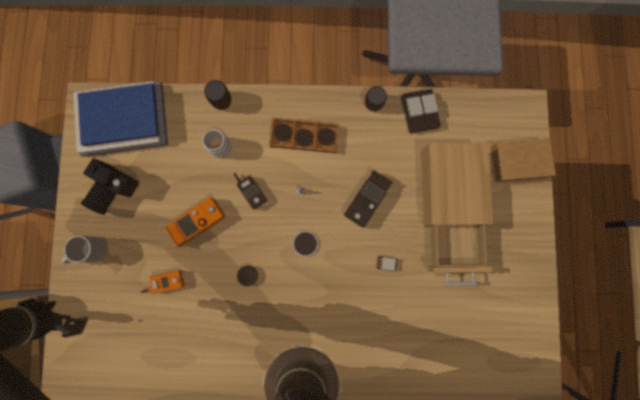

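View pics/scene0.png

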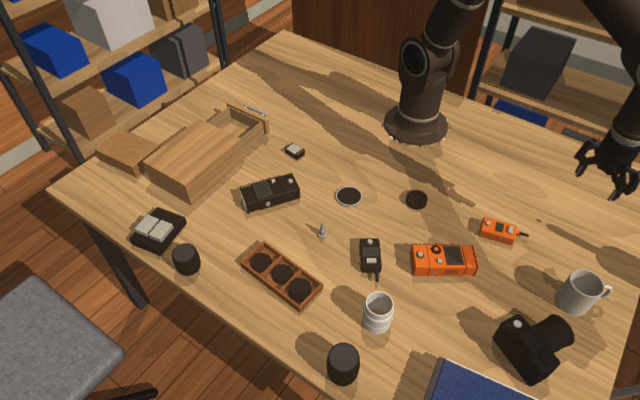

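The top view shows the black flash near (368,198) and the black trigger near (251,192). In the scene view they are at (270,192) and (370,257). The orange look-alikes are to the left in the top view. Next I'll enlarge the two devices.

Run:
```python
from h import *
t=cv2.imread('pics/top0.png');s=cv2.imread('pics/scene0.png')
c=lambda p,x,y:cv2.resize(cv2.convertScaleAbs(p[y:y+60,x:x+80],alpha=1.6,beta=20),None,fx=5,fy=5,interpolation=cv2.INTER_CUBIC)
cv2.imwrite('pics/m1.png',np.vstack([np.hstack([c(t,328,168),c(t,211,162)]),np.hstack([c(s,230,162),c(s,330,228)])]))
for n,p,bx in(('top',t,[(345,170,50,60),(230,170,45,42)]),('scene',s,[(238,170,66,45),(355,232,32,54)])):
  for (x,y,w,h) in bx:
    g=p[y:y+h,x:x+w]; hsv=cv2.cvtColor(g,cv2.COLOR_BGR2HSV)
    m=((hsv[...,1]<60)&(hsv[...,2]>95)).astype(np.uint8)
    k,l,st,ce=cv2.connectedComponentsWithStats(m)
    print(n,[(np.round(ce[i]+[x,y],1).tolist(),int(st[i,4])) for i in range(1,k) if st[i,4]>2])
```

```text
top [([371.3, 205.9], 18), ([357.0, 215.7], 24)]
top [([245.0, 183.4], 38), ([256.0, 199.7], 22)]
scene [([272.6, 180.2], 13), ([290.0, 180.3], 20), ([243.1, 200.4], 19), ([267.7, 203.3], 18)]
scene [([369.9, 241.0], 21), ([371.3, 260.0], 48)]
```

View pics/m1.png

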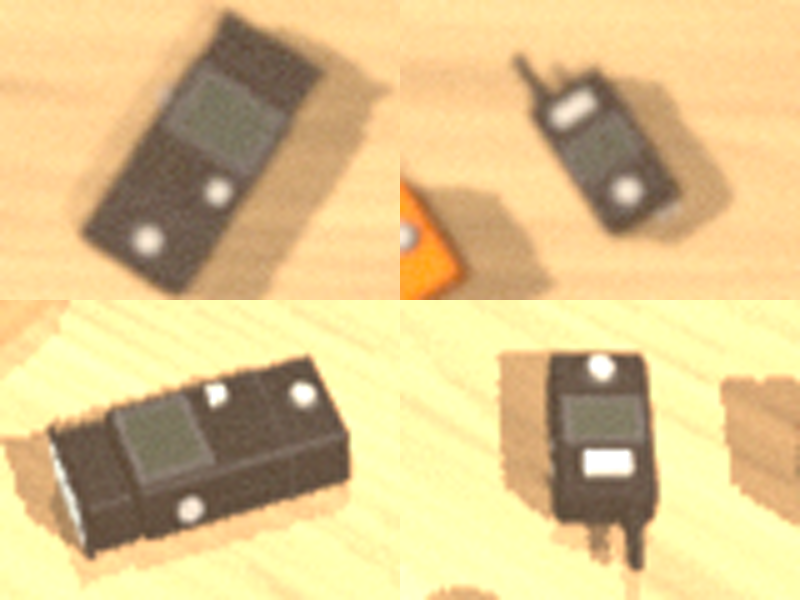

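The mosaic shows four keys:
- Flash power button: top (357,215.7), scene (290,180.3).
- Flash mode key: top (371.3,205.9).
- Trigger power button: top (256,199.7), scene (369.9,241).
- Trigger test bar: top (245,183.4), scene (371.3,260).

Run:
```python
from h import *
for nm,a,b,z in(('fp',(357,215.7),(290,180.3),53),('fm',(371.3,205.9),(272.6,180.2),53),('tp',(256,199.7),(369.9,241),39),('tt',(245,183.4),(371.3,260),39)):
    print(nm,onz('top',a,z).round(1),onz('scene',b,z).round(1))
s=robot.read_state();y=s['tool_rot'];print(y,s['ee_pos'])
from scipy.spatial.transform import Rotation as R
print(R.from_euler('xyz',y).as_matrix().round(3))
d=np.load('top0.npy');
# height map for obstacles
```

```text
fp [ 513.8 -161.6   53. ] [ 515.8 -160.2   53. ]
fm [ 544.3 -205.    53. ] [ 545.8 -203.3   53. ]
tp [559.7 147.9  39. ] [560.2 149.8  39. ]
tt [610.  183.6  39. ] [611.1 185.2  39. ]
[-3.14011437e+00  1.12717883e-04  2.73778085e+00] [245.45838849 574.32398947 247.51463451]
[[-0.92   0.393 -0.   ]
 [ 0.393  0.92  -0.001]
 [-0.    -0.001 -1.   ]]
```

```bash
python3 -m pendant '[{"travel":[-537,-570,0]},{"travel":[-537,-570,0]},{"travel":[-537,-570,0]},{"travel":[-537,-570,0]},{"travel":[-537,-570,0]},{"travel":[-537,-570,0]},{"travel":[-537,-570,0]},{"travel":[-537,-570,0]},{"travel":[-537,-570,0]},{"travel":[-537,-570,0]},{"travel":[-537,-570,0]},{"travel":[-537,-570,0]},{"travel":[-537,-570,0]},{"travel":[-537,-570,0]},{"travel":[-537,-570,0]},{"travel":[-537,-570,0]},{"travel":[-537,-570,0]},{"travel":[-537,-570,50]},{"travel":[-537,-570,100]},{"travel":[-537,-570,100]}]' 1
python3 - <<'E'
from h import *
s=robot.read_state();print(s['time_s'],s['ee_pos'],s['tool_rot'],s['wrist_force'],s['grip_width'])
E
```

```text
0.1 [245.45838849 574.32398947 247.51463451] [-3.14011437e+00  1.12717883e-04  2.73778085e+00] [-0.13676123 -0.51349547  0.28488722] 85.49015074612758invalid input at $[0]: expected keys travel, spin
```

Every row needs a spin value.

```bash
python3 -m pendant '[{"travel":[-537,-570,0],"spin":0},{"travel":[-537,-570,0],"spin":0},{"travel":[-537,-570,0],"spin":0},{"travel":[-537,-570,0],"spin":0},{"travel":[-537,-570,0],"spin":0},{"travel":[-537,-570,0],"spin":0},{"travel":[-537,-570,0],"spin":0},{"travel":[-537,-570,0],"spin":0},{"travel":[-537,-570,0],"spin":0},{"travel":[-537,-570,0],"spin":0},{"travel":[-537,-570,0],"spin":0},{"travel":[-537,-570,0],"spin":0},{"travel":[-537,-570,0],"spin":0},{"travel":[-537,-570,0],"spin":0},{"travel":[-537,-570,0],"spin":0},{"travel":[-537,-570,0],"spin":0},{"travel":[-537,-570,0],"spin":0},{"travel":[-537,-570,50],"spin":0},{"travel":[-537,-570,100],"spin":0},{"travel":[-537,-570,100],"spin":0}]' 1
```

```text
time_s: 2.1
ee_pos: [511.2, -158.2, 142.8]
tool_rot: [-3.139, -0.011, 2.739]
wrist_force: [-0.6, 0.7, -0.2]
grip_width: -0.2
```

```bash
python3 -m pendant '[{"travel":[0,0,30],"spin":0},{"travel":[0,0,50],"spin":0},{"travel":[0,0,50],"spin":0},{"travel":[0,0,50],"spin":0},{"travel":[0,0,50],"spin":0}]'
python3 - <<'E'
from h import *
t,_=optics.camera('top');s,_=optics.camera('scene')
c=lambda p,x,y:cv2.resize(cv2.convertScaleAbs(p[y:y+80,x:x+80],alpha=1.6,beta=20),None,fx=5,fy=5,interpolation=cv2.INTER_CUBIC)
cv2.imwrite('pics/m2.png',np.hstack([c(t,318,165),c(s,245,135)]))
q=robot.read_state();print(q['ee_pos'],q['tool_rot'],q['wrist_force'])
E
```

```text
time_s: 2.6
ee_pos: [516.6, -160.6, 100.4]
tool_rot: [3.141, 0.003, 2.738]
wrist_force: [0.6, 0.2, -0.4]
grip_width: 0.0
[ 516.38533225 -160.49664651   99.92840795] [3.14070874e+00 2.33708043e-03 2.73791717e+00] [-0.05795679 -0.84598507 -0.10697153]
```

View pics/m2.png

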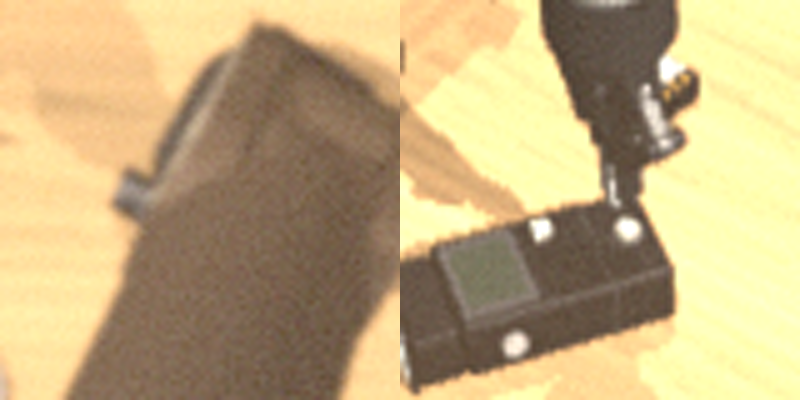

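The fingertip is above the flash power button: tip at scene (289,176), button at (290,180). I'll go down in small steps and watch the force.

```bash
python3 -m pendant '[{"travel":[0,0,12],"spin":0},{"travel":[0,0,22],"spin":0},{"travel":[0,0,26],"spin":0},{"travel":[0,0,28],"spin":0},{"travel":[0,0,29],"spin":0},{"travel":[0,0,30],"spin":0},{"travel":[0,0,31],"spin":0},{"travel":[0,0,31],"spin":0},{"travel":[0,0,31],"spin":0}]'
```

```text
time_s: 3.6
ee_pos: [515.8, -160.5, 67.4]
tool_rot: [3.142, 0.001, 2.738]
wrist_force: [-0.1, 0.7, 0.6]
grip_width: -0.2
```

```bash
python3 -m pendant '[{"travel":[0,0,0.5],"spin":0},{"travel":[0,0,1],"spin":0},{"travel":[0,0,1],"spin":0}]';python3 -m pendant '[{"travel":[0,0,0.5],"spin":0},{"travel":[0,0,1],"spin":0},{"travel":[0,0,1],"spin":0}]'
```

```text
time_s: 3.9
ee_pos: [515.8, -160.6, 66.4]
tool_rot: [3.141, 0.001, 2.738]
wrist_force: [0.5, 0.1, 0.4]
grip_width: 0.2
time_s: 4.2
ee_pos: [515.9, -160.6, 66.1]
tool_rot: [3.141, 0.001, 2.738]
wrist_force: [-0.6, -0.0, 9.8]
grip_width: 0.1
```

```bash
python3 -m pendant '[{"travel":[0,0,0.3],"spin":0},{"travel":[0,0,0.3],"spin":0}]'; python3 -m pendant '[{"travel":[0,0,-5],"spin":0},{"travel":[0,0,-30],"spin":0},{"travel":[0,0,-65],"spin":0},{"travel":[0,0,-65],"spin":0},{"travel":[0,0,-65],"spin":0}]'
python3 - <<'E'
from h import *
s,_=optics.camera('scene');o=cv2.imread('pics/scene0.png')
c=lambda p,x,y:cv2.resize(cv2.convertScaleAbs(p[y:y+60,x:x+80],alpha=1.6,beta=20),None,fx=5,fy=5,interpolation=cv2.INTER_CUBIC)
cv2.imwrite('pics/m3.png',np.hstack([c(o,230,162),c(s,230,162)]))
q=robot.read_state();p=q['ee_pos'];print(p,q['tool_rot'],q['wrist_force'])
y=q['tool_rot'][2];a=np.array([[np.cos(y),np.sin(y)],[np.sin(y),-np.cos(y)]])
for g in((560,148.9),(610.5,184.4)):print(a@(np.array(g)-p[:2]))
E
```

```text
time_s: 4.4
ee_pos: [515.9, -160.6, 66.0]
tool_rot: [3.141, 0.001, 2.738]
wrist_force: [-2.7, 1.6, 12.8]
grip_width: -0.0
time_s: 4.9
ee_pos: [515.8, -160.3, 130.5]
tool_rot: [3.141, 0.001, 2.738]
wrist_force: [-0.2, 0.2, -0.8]
grip_width: 0.0
[ 515.16807263 -160.06136449  129.64709035] [ 3.14134799e+00 -3.88441142e-04  2.73814722e+00] [-0.47373073  0.18042406  0.87375043]
[ 80.06243774 301.75657826]
[ 47.55381652 354.23218733]
```

View pics/m3.png

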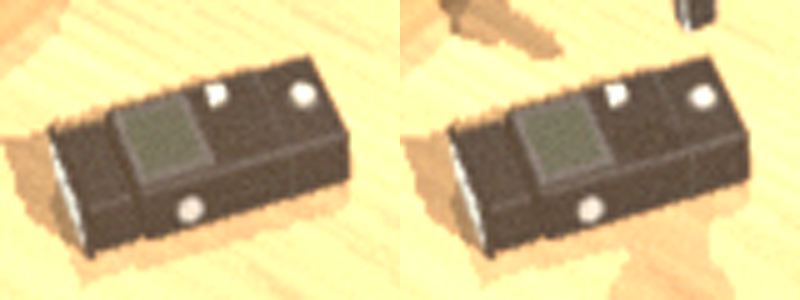

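The flash power button sits about 4 px lower in the enlarged crop (93 to 97), which matches 4 mm, and the flash hasn't moved. Next is the trigger.

```bash
python3 -m pendant '[{"travel":[80,302,0],"spin":0},{"travel":[80,302,0],"spin":0},{"travel":[80,302,0],"spin":0},{"travel":[80,302,0],"spin":0},{"travel":[80,302,0],"spin":0},{"travel":[80,302,0],"spin":0},{"travel":[80,302,0],"spin":0},{"travel":[80,302,20],"spin":0},{"travel":[80,302,40],"spin":0},{"travel":[80,302,50],"spin":0},{"travel":[80,302,50],"spin":0},{"travel":[80,302,50],"spin":0},{"travel":[80,302,50],"spin":0}]'
python3 - <<'E'
from h import *
s,_=optics.camera('scene')
c=lambda p,x,y:cv2.resize(cv2.convertScaleAbs(p[y:y+60,x:x+80],alpha=1.6,beta=20),None,fx=5,fy=5,interpolation=cv2.INTER_CUBIC)
cv2.imwrite('pics/m4.png',c(s,330,218))
q=robot.read_state();print(q['ee_pos'],q['tool_rot'],q['wrist_force'])
E
```

```text
time_s: 6.25
ee_pos: [561.1, 148.5, 80.7]
tool_rot: [3.141, 0.001, 2.737]
wrist_force: [-0.2, 0.6, -0.4]
grip_width: 0.1
[561.10757749 148.63468861  80.81532228] [3.14060590e+00 9.30109156e-04 2.73739852e+00] [0.5658583  0.11290319 0.33346038]
```

View pics/m4.png

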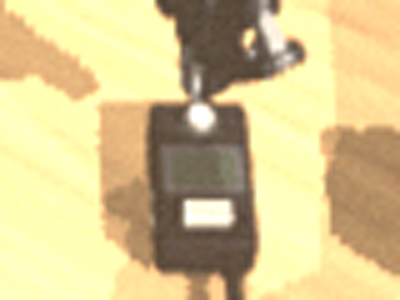

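The tip is right above the trigger power button, which is at crop (200,117).

```bash
python3 -m pendant '[{"travel":[0,0,12],"spin":0},{"travel":[0,0,20],"spin":0},{"travel":[0,0,23],"spin":0},{"travel":[0,0,24],"spin":0},{"travel":[0,0,25],"spin":0},{"travel":[0,0,26],"spin":0},{"travel":[0,0,27],"spin":0},{"travel":[0,0,27],"spin":0},{"travel":[0,0,27],"spin":0}]';python3 -m pendant '[{"travel":[0,0,0.5],"spin":0},{"travel":[0,0,1],"spin":0},{"travel":[0,0,1],"spin":0}]'
```

```text
time_s: 7.2
ee_pos: [560.9, 148.8, 53.1]
tool_rot: [3.141, 0.001, 2.738]
wrist_force: [-0.2, -0.6, 0.6]
grip_width: -0.2
time_s: 7.5
ee_pos: [560.9, 148.8, 52.2]
tool_rot: [3.141, 0.001, 2.738]
wrist_force: [1.3, 0.5, 2.1]
grip_width: -0.4
```

```bash
python3 -m pendant '[{"travel":[0,0,0.5],"spin":0},{"travel":[0,0,1],"spin":0},{"travel":[0,0,1],"spin":0}]'
```

```text
time_s: 7.8
ee_pos: [560.9, 148.8, 52.0]
tool_rot: [3.141, 0.0, 2.738]
wrist_force: [-2.7, -0.4, 12.0]
grip_width: 0.4
```

```bash
python3 -m pendant '[{"travel":[0,0,-5],"spin":0},{"travel":[0,0,-30],"spin":0},{"travel":[0,0,-30],"spin":0},{"travel":[-32,52,-30],"spin":0},{"travel":[-32,52,-30],"spin":0},{"travel":[-32,52,-30],"spin":0},{"travel":[-32,52,-30],"spin":0},{"travel":[-32,52,-30],"spin":0}]'
python3 - <<'E'
from h import *
s,_=optics.camera('scene');t=cv2.imread('pics/scene0.png')
c=lambda p,x,y:cv2.resize(cv2.convertScaleAbs(p[y:y+60,x:x+80],alpha=1.6,beta=20),None,fx=5,fy=5,interpolation=cv2.INTER_CUBIC)
cv2.imwrite('pics/m5.png',np.hstack([c(t,330,223),c(s,330,223)]))
q=robot.read_state();print(q['ee_pos'],q['tool_rot'],q['wrist_force'])
E
```

```text
time_s: 8.6
ee_pos: [609.5, 183.0, 80.6]
tool_rot: [-3.14, -0.001, 2.737]
wrist_force: [-0.1, -0.3, 0.2]
grip_width: -0.1
[609.68624993 183.0955507   80.79628033] [-3.14088872e+00 -5.65288061e-04  2.73696146e+00] [-0.53623703 -0.47467977  0.32480904]
```

View pics/m5.png

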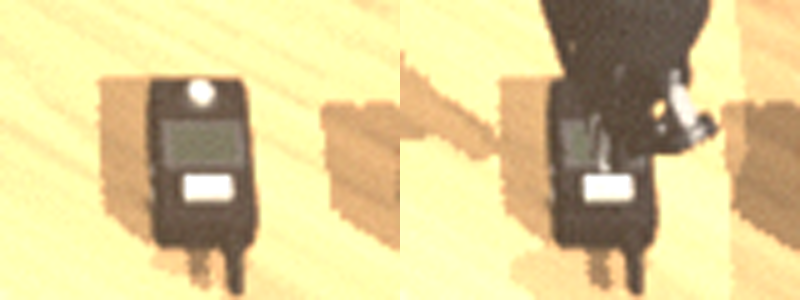

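The trigger hasn't moved and the tip is above the test bar, at crop (608,187). Its power press ended at full depth with 12 N, the same pattern as the flash. Now the test bar.

```bash
python3 -m pendant '[{"travel":[0,1.5,12],"spin":0},{"travel":[0,1.5,20],"spin":0},{"travel":[0,1.5,23],"spin":0},{"travel":[0,1.5,24],"spin":0},{"travel":[0,1.5,25],"spin":0},{"travel":[0,1.5,26],"spin":0},{"travel":[0,1.5,27],"spin":0},{"travel":[0,1.5,27],"spin":0},{"travel":[0,1.5,27],"spin":0}]';python3 -m pendant '[{"travel":[0,0,0.5],"spin":0},{"travel":[0,0,1],"spin":0},{"travel":[0,0,1],"spin":0}]';python3 -m pendant '[{"travel":[0,0,0.5],"spin":0},{"travel":[0,0,0.5],"spin":0}]'
```

```text
time_s: 9.55
ee_pos: [611.0, 185.3, 54.2]
tool_rot: [3.141, 0.0, 2.738]
wrist_force: [-1.2, -0.7, 2.2]
grip_width: 0.2
time_s: 9.85
ee_pos: [611.0, 185.3, 53.0]
tool_rot: [3.142, 0.0, 2.738]
wrist_force: [-1.5, -0.5, 2.9]
grip_width: -0.2
time_s: 10.05
ee_pos: [611.0, 185.3, 52.5]
tool_rot: [-3.142, 0.0, 2.738]
wrist_force: [-1.4, -0.8, 2.4]
grip_width: 0.1
```

```bash
python3 -m pendant '[{"travel":[0,0,0.5],"spin":0},{"travel":[0,0,0.8],"spin":0},{"travel":[0,0,0.8],"spin":0}]'
```

```text
time_s: 10.35
ee_pos: [611.1, 185.3, 52.1]
tool_rot: [3.141, 0.0, 2.738]
wrist_force: [-2.5, -2.3, 6.7]
grip_width: -0.1
```

```bash
python3 -m pendant '[{"travel":[0,0,0.5],"spin":0},{"travel":[0,0,0.5],"spin":0}]'; python3 -m pendant '[{"travel":[0,0,-5],"spin":0},{"travel":[0,0,-30],"spin":0},{"travel":[0,0,-80],"spin":0},{"travel":[0,0,-120],"spin":0},{"travel":[150,0,-120],"spin":0},{"travel":[150,0,-120],"spin":0},{"travel":[150,0,-120],"spin":0},{"travel":[150,0,-120],"spin":0},{"travel":[150,0,-120],"spin":0}]'
python3 - <<'E'
from h import *
s,_=optics.camera('scene');o=cv2.imread('pics/scene0.png')
c=lambda p,x,y:cv2.resize(cv2.convertScaleAbs(p[y:y+60,x:x+80],alpha=1.6,beta=20),None,fx=5,fy=5,interpolation=cv2.INTER_CUBIC)
cv2.imwrite('pics/m6.png',np.vstack([np.hstack([c(o,330,223),c(s,330,223)]),np.hstack([c(o,230,162),c(s,230,162)])]))
for x,y,w,h in [(238,170,66,45),(355,232,32,54)]:
    g=s[y:y+h,x:x+w]; hsv=cv2.cvtColor(g,cv2.COLOR_BGR2HSV)
    k,l,st,ce=cv2.connectedComponentsWithStats(((hsv[...,1]<60)&(hsv[...,2]>95)).astype(np.uint8))
    print([(np.round(ce[i]+[x,y],1).tolist(),int(st[i,4])) for i in range(1,k) if st[i,4]>2])
E
```

```text
time_s: 10.55
ee_pos: [611.1, 185.3, 52.0]
tool_rot: [3.141, 0.0, 2.738]
wrist_force: [-2.6, -2.5, 11.9]
grip_width: 0.1
time_s: 11.45
ee_pos: [472.2, 245.6, 171.5]
tool_rot: [3.14, 0.0, 2.741]
wrist_force: [0.4, -0.7, -0.5]
grip_width: -0.0
[([272.7, 180.4], 14), ([290.0, 180.9], 20), ([243.3, 201.2], 23), ([267.8, 203.4], 19)]
[([369.5, 241.6], 22), ([371.3, 260.0], 48)]
```

View pics/m6.png

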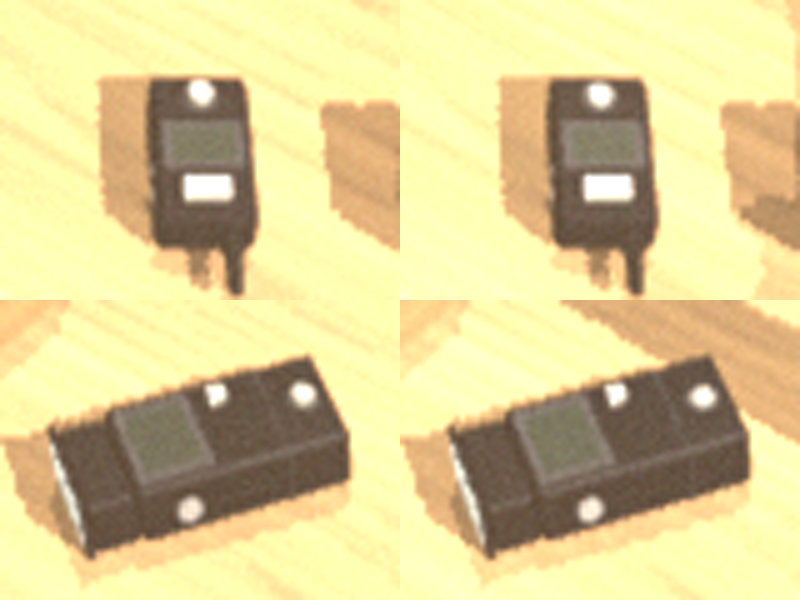

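Both power buttons sit lower (scene rows 180.3 to 180.9 and 241.0 to 241.6). The test bar is back at (371.3,260.0), and both bodies are unmoved. I'll let the arm settle and hand in.

```bash
python3 -m pendant '[{"travel":[0,0,0],"spin":0},{"travel":[0,0,0],"spin":0},{"travel":[0,0,0],"spin":0}]'; python3 -c "
from rig import job; print(job.finish_job())"
```

```text
time_s: 11.8
ee_pos: [473.8, 243.6, 171.0]
tool_rot: [-3.141, 0.0, 2.736]
wrist_force: [-1.5, 0.4, -0.5]
grip_width: -0.4
the job is handed in; nothing more can be done
None
```

With the gripper shut, I pressed the flash's power button, then the trigger's power button, then the trigger's test bar. I handed the job in at 11.8 s, with the arm clear of everything.

- **Presses:** each one ended at the expected full depth, with the tip about 4 mm below the key's starting height. The last wrist readings were about 13 N, 12 N and 12 N, against the 25 N limit.
- **Final picture:** both power buttons sit about 0.6 px lower than at the start. That is a little less than the roughly 0.9 px I would expect for 4 mm, but within pixel noise, so the force readings are the stronger evidence that they latched. The test bar is back at its starting position.
- **Nothing disturbed:** the flash, its mode key and the trigger look unmoved. I did not compare the other gear before and after, but the arm came down only over the three keys and gave no other contact readings.

One command was refused before any motion because its rows had no "spin" value. No check failed.

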